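# Close the double-lidded biscuit tin and take up the outer lid alone

### The arm

A 6-joint arm with a two-finger parallel gripper is mounted at the origin on the work surface; the furniture and walls round the work are solid. World frame = base frame: x ahead of the robot, y to its left, z up, the work surface at z = 0. Lengths are in m, angles in rad, forces in N, time in s.
With the tool pointing down it reaches from about 0.325 to 0.775 m from the base axis. Payload 5.5 kg.
Tool frame: the origin (TCP) lies at the very end of the fingers, on their centre line; the grasp point (between the pads) lies 19 mm behind it; z points along the fingers, y is the line along which they close (so a half turn about z gives the same grasp; the last joint's range is limited). The gripper opens to 88 mm and grips with 3 to 60 N. Pads are 20 mm wide; open, the fingers measure 115 mm over their backs; the gripper's body (75 mm by 178 mm) begins 61 mm behind the grasp point.
Start: joints at [-1.394, 0.091, 1.231, -0, 1.82, -0.057], TCP at [0.139, -0.584, 0.223] pointing down, gripper open.
Joint ranges: [-2.87, 2.87], [-0.86, 2.18], [0.17, 2.46], [-1.51, 4.65], [0.06, 2.69], [-2.65, 2.65]. Speed limits (rad/s): [2.57, 2.57, 3.01, 3.14, 3.14, 3.14].

### API

Orientations are given as a 3x3 rotation matrix whose columns are the frame's x, y, z axes.
In Python, from plant import status, eyes, env gives the robot as it stands.
- The arm moves only by the tool move_arm, never from a script. Its argument "moves" is a list of rows, each an object with "delta_pos": the shift along the tool's x, y, z in m, a list of three; "turn": the turn about the tool's z in rad; "jaw": the finger opening in m, from 0 to 0.0878. In form: [{"delta_pos": [tx, ty, tz], "turn": turn, "jaw": jaw}, ...]. A call has 1 to 12 rows; each row is the pose to reach, as a shift and turn from the pose commanded when the call began, along the tool's axes at that moment; what a row does not reach only later rows make up. A row lasts 1/8 s, in which the tool goes at most 62.5 mm and 10.7 degrees, less where a joint would pass 70% of its speed; a pose out of reach is approached as far as the arm can. A call with a gripper value outside its range is refused whole. The fingers move at their own pace and stop on an object; "force" is the grip in N (left out, the last holds). Time passes only in rows, so rows that repeat a pose let the fingers close. It gives the time, the measured TCP pose, the force, the opening and the grip force at its end, in the units of the state.
- status.observe(): the state, without advancing time (a new reading comes with each control period).
- eyes.read_camera(name): name is "scene" or "top"; returns the picture (400x640x3 uint8, blue, green, red); there is no depth.
- eyes.camera_info(name): a dict with "intrinsics" (3x3 intrinsics, pixels), "cam_to_world" (4x4, takes a point from camera to world coordinates). Camera axes: x right, y down, z forward; pixel columns grow to the right and rows downward; lengths in m; the calibration is good to about 2 mm. A picture is of the moment at which its call begins. camera_info takes no time and is no camera call.
- env.finish_job(): hands the job in; it is judged then, once.
The state is a dict: "t": time; "joints": joint angles; "dq": joint speeds; "joint_torque": joint torques, N m; "ee_pos": TCP position; "orientation": TCP orientation; "contact_force": force on the tool from outside, world axes, zero at the start; "torque": the same for the moment, N m; "width": finger opening in m; "grasp_force": force on a finger pad.
Only numpy, scipy, OpenCV 4.12 (cv2) and the standard library are available. Lean on these libraries where they do the work, as an engineer would, in place of code of your own. Each camera call takes 0.05 s, during which the arm holds its last target. There are 200 camera calls.

### The job

The two nested lids of the biscuit tin are waiting on the trivet: carry both together by the wooden knob and lower them gently onto the tin until the inner lid is fully home in its mouth and the outer lid lies over it, then let go of the knob. Then take the outer lid by its black collar and raise it about 10 cm and wholly clear of the knob, leaving the inner lid closed in the tin, and finish while still holding the outer lid level and still in the air, so that it can be wiped underneath. Keep the tin upright and leave everything else where it stands.

Things in the scene. Friction and masses are not known exactly. Their poses are not given: they have to be found in the camera images.
- tin: open green biscuit tin with cream bands, three stacks of biscuits in it. Outer diameter 110 mm, wall 3 mm (mouth 104 mm across), rim 80 mm above its underside. 0.6 to 1.2 kg, loose, upright on the worktop. Origin: centre of its underside, z up along its axis. It and the trivet may be to either hand of the robot.
- tin_rim (a point): centre of the tin's mouth, level with the rim, 80 mm above the tin's origin.
- trivet: round wooden trivet, 150 mm across, 12 mm thick, fixed to the worktop; the two lids wait on it, nested. Origin: centre of its underside.
- inner_lid: inner lid, 0.14 to 0.24 kg, upright: steel plug 97 mm across (lowest 5 mm narrows to 89) reaching 14 mm into the tin's mouth, under an aluminium flange 116 mm across, 4 mm thick, that comes to rest on the tin's rim. Origin: on the axis at the flange's underside (at tin_rim when home; 26 mm above the worktop at the start); z up.
- knob_top (a point): top centre of the inner lid's upright pale wooden knob, 20 mm in diameter, 57 mm above the inner lid's origin. The knob stands up through the outer lid's hole; nested, its top 26 mm show above the black collar. Raising the knob carries both lids, as the outer lid lies loose on the flange.
- outer_lid: outer lid, 0.11 to 0.19 kg: green plate 125 mm across, 3 mm thick, lying loose on the inner lid's flange; its skirt (inside diameter 119 mm) hangs 12 mm below the plate round the flange and the tin's rim. Nothing fastens the lids together. Origin: on the axis at the plate's underside (4 mm above the inner lid's origin when nested); z up.
- collar_top (a point): centre of the top of the outer lid's black collar, 27 mm above the outer lid's origin. The collar is round, 44 mm outside, 24 mm high above the plate, with a 32 mm hole through which the knob passes freely. Raising it lifts the outer lid alone.
- cactus_pot: small cactus in a stone-coloured round pot, 115 mm across, 112 mm high; loose bystander, origin at the centre of its underside as it stands.
- canister: square white canister with its own knobbed lid, 72x72x110 mm; loose bystander, origin at the centre of its underside as it stands.
- orange_mug: orange mug, 81x113 mm, 101 mm high; loose bystander, origin at the centre of its underside as it stands.
- candle: candle in a clear glass, 76 mm across, 90 mm high; loose bystander, origin at the centre of its underside as it stands.
- lemon: yellow lemon, 71x53x51 mm, lying at the left; loose bystander, origin at the centre of its underside as it stands.

How it is judged:
By the outcome, as a careful person would: the job done as asked, in the order asked, and still so for the second after the job is handed in, while the arm keeps its last pose, push and grip.
It also fails if it takes over 56 s, if anything falls off the work surface, if the arm or the gripper's body presses on something with over 40 N, if the wrist force passes 120 N, or if a joint passes its speed limit or range.

## Working session

There is one attempt and no reset: what is moved stays moved. The work goes in short steps, Python scripts to look and compute and a tool call to move; the robot and the scene stay as the last step left them, time stands still between calls to the robot, and variables do not carry over. Pictures are saved under pics/ and viewed, at most 10 in all, crops included, and the job is handed in when it is done.

Besides the shell and the picture viewer there is one more tool, called after ">>>" as a command line: name --argument value ..., lists and objects as JSON in quotes. move_arm: Moves the arm, as the interface text tells. Its arguments: {"type":"object","properties":{"moves":{"type":"array"},"force":{"type":"number"}},"required":["moves"]}

```bash
mkdir -p pics; ls; python3 - <<'E'
from plant import status, eyes, env
import cv2,json
s=status.observe()
print({k:s[k] for k in ('t','ee_pos','orientation','width','contact_force')})
for n in('scene','top'):
    cv2.imwrite(f'pics/{n}0.png',eyes.read_camera(n)); i=eyes.camera_info(n); print(n,i)
E
```

```text
pics
{'t': 0.0, 'ee_pos': array([ 0.13892882, -0.5834036 ,  0.22154972]), 'orientation': array([[ 9.72802265e-01,  2.31636849e-01, -3.50580344e-04],
       [ 2.31637100e-01, -9.72800562e-01,  1.82237725e-03],
       [ 8.10849675e-05, -1.85402013e-03, -9.99998278e-01]]), 'width': 0.08780007852154438, 'contact_force': array([-0.24784462,  0.24328888,  0.17775392])}
scene {'intrinsics': array([[463.69121513,   0.        , 312.25104745],
       [  0.        , 463.69121513, 207.97736219],
       [  0.        ,   0.        ,   1.        ]]), 'cam_to_world': array([[-0.65139648, -0.32500159,  0.68560674, -0.46960961],
       [-0.75871541,  0.28591317, -0.58532434,  0.93635771],
       [-0.00579265, -0.90145861, -0.43282655,  0.68433656],
       [ 0.        ,  0.        ,  0.        ,  1.        ]])}
top {'intrinsics': array([[508.49294316,   0.        , 313.17572308],
       [  0.        , 508.49294316, 196.74920958],
       [  0.        ,   0.        ,   1.        ]]), 'cam_to_world': array([[-0.02280171, -0.98574061,  0.16671991,  0.27100054],
       [-0.99941634,  0.02671823,  0.02128629,  0.11420833],
       [-0.02543722, -0.16613724, -0.9857745 ,  1.45337685],
       [ 0.        ,  0.        ,  0.        ,  1.        ]])}
```

View pics/scene0.png

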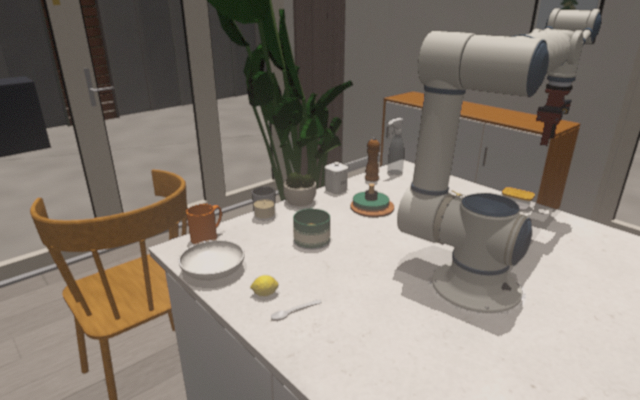

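View pics/top0.png

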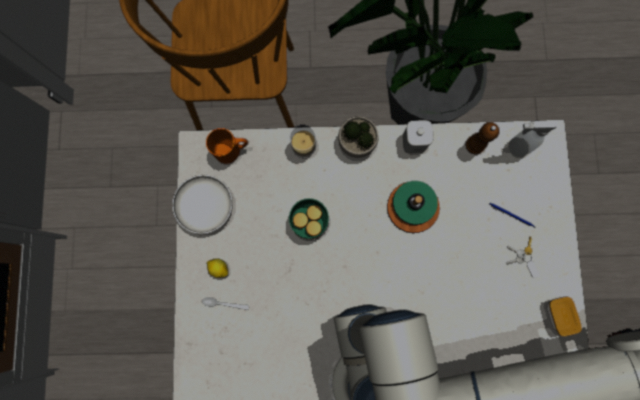

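```bash
cat > h.py <<'E'
from plant import status, eyes, env
import cv2, numpy as np
def ray(n,uv,z):
    i=eyes.camera_info(n); K=i['intrinsics']; T=i['cam_to_world']
    uv=np.atleast_2d(np.asarray(uv,float)); d=(T[:3,:3]@np.linalg.inv(K)@np.c_[uv,np.ones(len(uv))].T).T
    return T[:3,3]+d*((z-T[2,3])/d[:,2])[:,None]
def proj(n,p):
    i=eyes.camera_info(n); T=i['cam_to_world']; c=T[:3,:3].T@(np.asarray(p)-T[:3,3]); c=i['intrinsics']@c; return c[:2]/c[2]
def green(n,img,roi,z,lo=(60,60,20),hi=(100,255,255)):
    x,y,w,h=roi; m=cv2.inRange(cv2.cvtColor(img,cv2.COLOR_BGR2HSV)[y:y+h,x:x+w],lo,hi)
    c=max(cv2.findContours(m,cv2.RETR_EXTERNAL,cv2.CHAIN_APPROX_NONE)[0],key=cv2.contourArea)
    c=cv2.convexHull(c)[:,0]+[x,y]
    p=ray(n,c,z)[:,:2]; (a,r)=cv2.minEnclosingCircle(p.astype(np.float32)*1000)
    A=np.c_[2*p,np.ones(len(p))]; s=np.linalg.lstsq(A,(p**2).sum(1),rcond=None)[0]
    return np.round(s[:2],4),round(np.sqrt(s[2]+s[0]**2+s[1]**2),4),np.round(a,1),round(r,1)
E
python3 - <<'E'
from h import *
t=cv2.imread('pics/top0.png'); s=cv2.imread('pics/scene0.png')
print('lid',green('top',t,(380,170,70,70),.033)); print('tin',green('top',t,(280,190,60,60),.08))
print('lid s',green('scene',s,(340,180,60,40),.033)); 
A=cv2.resize(t[110:250,280:540],None,fx=3,fy=3,interpolation=2); B=cv2.resize(s[130:250,240:440],None,fx=3,fy=3,interpolation=2)[:, :]
cv2.imwrite('pics/c1.png',A)
cv2.imwrite('pics/c2.png',B)
for n,uv,z in(('mill top',(490,130),.2),('mill base',(478,147),0),('lemon',(217,268),.03),('can',(419,135),.1),('cactus',(357,135),.1),('candle',(302,142),.09)):print(n,ray('top',uv,z).round(3))
E
```

```text
lid (array([ 0.4883, -0.1407]), np.float64(0.0612), array([ 488.2, -140.8]), 62.0)
tin (array([0.4441, 0.1582]), np.float64(0.0538), array([444.2, 158.7]), 54.6)
lid s (array([ 0.4875, -0.1402]), np.float64(0.0561), array([ 488.5, -140.6]), 57.6)
mill top [[ 0.642 -0.311  0.2  ]]
mill base [[ 0.651 -0.34   0.   ]]
lemon [[0.318 0.418 0.03 ]]
can [[ 0.664 -0.151  0.1  ]]
cactus [[0.669 0.019 0.1  ]]
candle [[0.656 0.171 0.09 ]]
```

View pics/c1.png

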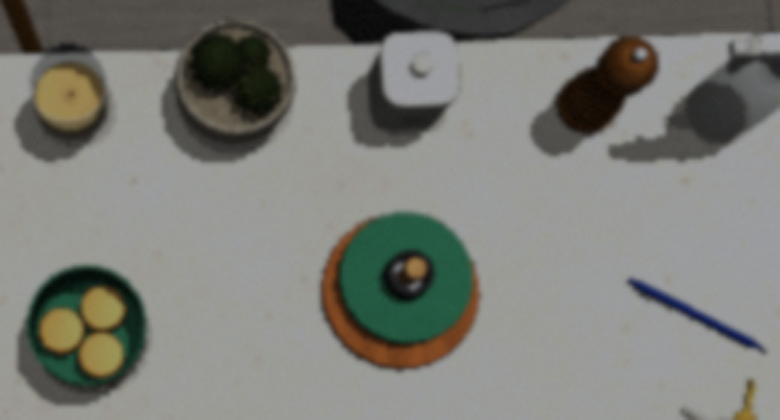

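View pics/c2.png

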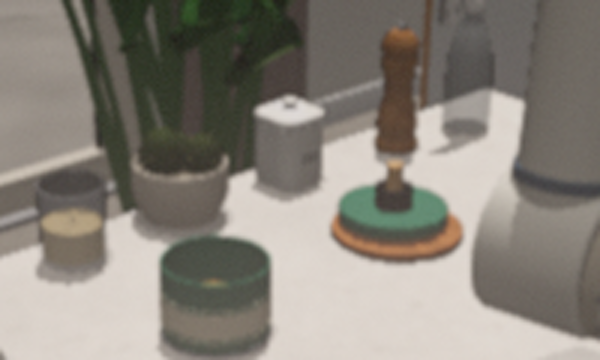

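>>> move_arm --moves '[{"delta_pos": [0.012, -0.01, 0.0], "turn": 0.01, "jaw": 0.087}, {"delta_pos": [0.045, -0.035, 0.0], "turn": 0.03, "jaw": 0.087}, {"delta_pos": [0.09, -0.07, 0.0], "turn": 0.05, "jaw": 0.087}, {"delta_pos": [0.135, -0.105, 0.0], "turn": 0.075, "jaw": 0.087}, {"delta_pos": [0.18, -0.14, 0.0], "turn": 0.1, "jaw": 0.087}, {"delta_pos": [0.225, -0.175, 0.0], "turn": 0.125, "jaw": 0.087}, {"delta_pos": [0.27, -0.212, 0.0], "turn": 0.15, "jaw": 0.087}, {"delta_pos": [0.315, -0.248, 0.0], "turn": 0.175, "jaw": 0.087}, {"delta_pos": [0.36, -0.284, 0.0], "turn": 0.2, "jaw": 0.087}, {"delta_pos": [0.4, -0.317, 0.0], "turn": 0.22, "jaw": 0.087}, {"delta_pos": [0.43, -0.34, 0.01], "turn": 0.234, "jaw": 0.087}, {"delta_pos": [0.442, -0.35, 0.02], "turn": 0.234, "jaw": 0.087}]'

```text
t: 1.6
ee_pos: [0.4884, -0.1385, 0.2021]
orientation: [[1.0, 0.003, -0.0], [0.003, -1.0, 0.0], [-0.0, -0.0, -1.0]]
contact_force: [-0.2, -0.6, 1.1]
width: 0.0871
grasp_force: 0.0
```

```bash
cat > st.py <<'E'
from h import *
s=status.observe()
print(s['t'],s['ee_pos'].round(4),s['orientation'].round(3).tolist(),s['contact_force'].round(2),s['width'].round(4),s['grasp_force'],s['joints'].round(2))
E
python3 st.py; python3 - <<'E'
from h import *
im=cv2.imread('pics/scene0.png'); t=cv2.imread('pics/top0.png')
print('knob',ray('top',(418.3,199.3),.083)); print('pred px',proj('top',[.4883,-.1407,.083]),proj('scene',[.4883,-.1407,.083]),proj('scene',[.4441,.1582,.08]))
E
```

```text
knob [[ 0.48799835 -0.14166099  0.083     ]]
pred px [417.93862431 199.19988834] [371.18726459 184.84838083] [311.80710939 216.7237888 ]Traceback (most recent call last):
  File "st.py", line 3, in <module>
    print(s['t'],s['ee_pos'].round(4),s['orientation'].round(3).tolist(),s['contact_force'].round(2),s['width'].round(4),s['grasp_force'],s['joints'].round(2))
                                                                                                     ^^^^^^^^^^^^^^^^
AttributeError: 'float' object has no attribute 'round'
```

>>> move_arm --moves '[{"delta_pos": [0, 0, 0.02], "turn": 0, "jaw": 0.087}, {"delta_pos": [0, 0, 0.05], "turn": 0, "jaw": 0.087}, {"delta_pos": [0, 0, 0.08], "turn": 0, "jaw": 0.087}, {"delta_pos": [0, 0, 0.11], "turn": 0, "jaw": 0.087}, {"delta_pos": [0, 0, 0.13], "turn": 0, "jaw": 0.087}, {"delta_pos": [0, 0, 0.138], "turn": 0, "jaw": 0.087}, {"delta_pos": [0, 0, 0.138], "turn": 0, "jaw": 0.06}, {"delta_pos": [0, 0, 0.138], "turn": 0, "jaw": 0.04}, {"delta_pos": [0, 0, 0.138], "turn": 0, "jaw": 0.035}]'

```text
t: 2.72
ee_pos: [0.4885, -0.141, 0.0658]
orientation: [[1.0, -0.0, 0.002], [-0.0, -1.0, -0.001], [0.002, 0.001, -1.0]]
contact_force: [0.3, -0.0, 0.7]
width: 0.0604
grasp_force: 0.0
```

```bash
sed -i "s/s\['width'\].round(4)/round(s['width'],4)/" st.py; python3 st.py; python3 - <<'E'
from h import *
t=eyes.read_camera('top');s=eyes.read_camera('scene')
cv2.imwrite('pics/g1.png',np.vstack([cv2.resize(t[150:250,370:520],None,fx=3,fy=3,interpolation=2),cv2.resize(s[120:220,310:460],None,fx=3,fy=3,interpolation=2)]))
E
```

```text
2.725 [ 0.4885 -0.141   0.0658] [[1.0, -0.0, 0.002], [-0.0, -1.0, -0.001], [0.002, 0.001, -1.0]] [ 0.28 -0.04  0.69] 0.0604 0.0 [-0.35 -0.13  1.73  0.    1.54  1.22]
```

View pics/g1.png

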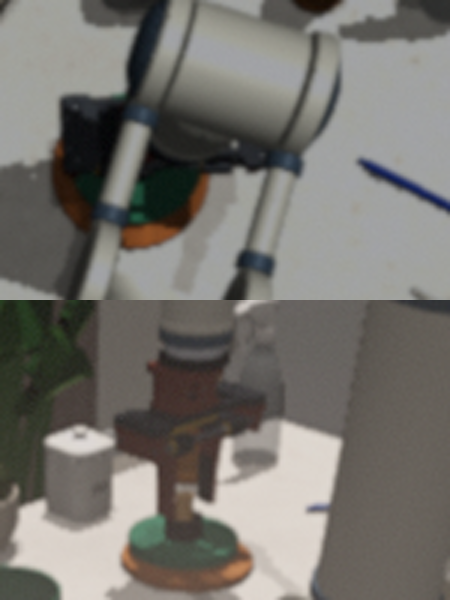

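The gripper is round the knob: the knob is visible between the fingers, just above the collar. Next I go a little lower and close.

>>> move_arm --moves '[{"delta_pos": [0, 0, 0.004], "turn": 0, "jaw": 0.035}, {"delta_pos": [0, 0, 0.006], "turn": 0, "jaw": 0.03}, {"delta_pos": [0, 0, 0.006], "turn": 0, "jaw": 0.02}, {"delta_pos": [0, 0, 0.006], "turn": 0, "jaw": 0.01}, {"delta_pos": [0, 0, 0.006], "turn": 0, "jaw": 0.01}, {"delta_pos": [0, 0, 0.006], "turn": 0, "jaw": 0.01}, {"delta_pos": [0, 0, 0.006], "turn": 0, "jaw": 0.01}, {"delta_pos": [0, 0, 0.006], "turn": 0, "jaw": 0.01}]' --force 40

```text
t: 3.82
ee_pos: [0.4878, -0.1407, 0.0584]
orientation: [[1.0, -0.0, -0.0], [-0.0, -1.0, 0.0], [-0.0, -0.0, -1.0]]
contact_force: [-1.0, -0.7, -3.2]
width: 0.0193
grasp_force: 40.0
```

>>> move_arm --moves '[{"delta_pos": [0, 0, -0.005], "turn": 0, "jaw": 0.01}, {"delta_pos": [0, 0, -0.015], "turn": 0, "jaw": 0.01}, {"delta_pos": [0, 0, -0.03], "turn": 0, "jaw": 0.01}, {"delta_pos": [0, 0, -0.05], "turn": 0, "jaw": 0.01}, {"delta_pos": [0, 0, -0.07], "turn": 0, "jaw": 0.01}, {"delta_pos": [0, 0, -0.09], "turn": 0, "jaw": 0.01}, {"delta_pos": [0, 0, -0.105], "turn": 0, "jaw": 0.01}, {"delta_pos": [0, 0, -0.112], "turn": 0, "jaw": 0.01}, {"delta_pos": [0, 0, -0.112], "turn": 0, "jaw": 0.01}, {"delta_pos": [0, 0, -0.112], "turn": 0, "jaw": 0.01}]'

```text
t: 5.08
ee_pos: [0.4875, -0.1407, 0.1696]
orientation: [[1.0, -0.0, -0.002], [-0.0, -1.0, 0.001], [-0.002, -0.001, -1.0]]
contact_force: [0.9, -0.6, -2.7]
width: 0.0196
grasp_force: 40.0
```

>>> move_arm --moves '[{"delta_pos": [-0.001, -0.008, 0], "turn": 0, "jaw": 0.01}, {"delta_pos": [-0.004, -0.026, 0], "turn": 0, "jaw": 0.01}, {"delta_pos": [-0.008, -0.054, 0], "turn": 0, "jaw": 0.01}, {"delta_pos": [-0.012, -0.085, 0], "turn": 0, "jaw": 0.01}, {"delta_pos": [-0.017, -0.117, 0], "turn": 0, "jaw": 0.01}, {"delta_pos": [-0.022, -0.15, 0], "turn": 0, "jaw": 0.01}, {"delta_pos": [-0.027, -0.183, 0], "turn": 0, "jaw": 0.01}, {"delta_pos": [-0.032, -0.215, 0], "turn": 0, "jaw": 0.01}, {"delta_pos": [-0.036, -0.245, 0], "turn": 0, "jaw": 0.01}, {"delta_pos": [-0.04, -0.272, 0], "turn": 0, "jaw": 0.01}, {"delta_pos": [-0.042, -0.291, 0], "turn": 0, "jaw": 0.01}, {"delta_pos": [-0.043, -0.299, 0], "turn": 0, "jaw": 0.01}]'

```text
t: 6.58
ee_pos: [0.444, 0.1598, 0.1706]
orientation: [[1.0, 0.002, -0.0], [0.002, -1.0, 0.0], [-0.0, -0.0, -1.0]]
contact_force: [0.5, -0.3, -2.7]
width: 0.0192
grasp_force: 40.0
```

>>> move_arm --moves '[{"delta_pos": [0, 0, 0], "turn": 0, "jaw": 0.01}, {"delta_pos": [0, 0, 0], "turn": 0, "jaw": 0.01}, {"delta_pos": [0, 0, 0], "turn": 0, "jaw": 0.01}]'

```text
t: 6.95
ee_pos: [0.4451, 0.1576, 0.1706]
orientation: [[1.0, -0.001, -0.0], [-0.001, -1.0, -0.0], [-0.0, 0.0, -1.0]]
contact_force: [0.8, -0.6, -2.7]
width: 0.0191
grasp_force: 40.0
```

```bash
python3 st.py; python3 - <<'E'
from h import *
t=eyes.read_camera('top');s=eyes.read_camera('scene')
cv2.imwrite('pics/p_t.png',t);cv2.imwrite('pics/p_s.png',s)
cv2.imwrite('pics/p1.png',np.hstack([cv2.resize(t[160:280,260:370],None,fx=3,fy=3,interpolation=2),cv2.resize(s[140:260,250:370],None,fx=3,fy=3,interpolation=2)]))
E
```

```text
6.95 [0.4451 0.1576 0.1706] [[1.0, -0.001, -0.0], [-0.001, -1.0, -0.0], [-0.0, 0.0, -1.0]] [ 0.84 -0.63 -2.72] 0.0191 39.99918580055237 [ 0.27 -0.26  1.65 -0.    1.75  1.84]
```

View pics/p1.png

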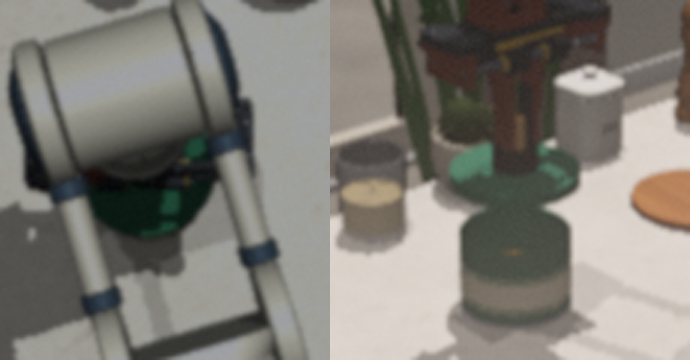

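The picture shows the lids level above the tin, with both centred at about column 312 in the scene view. I'll check this numerically.

```bash
python3 - <<'E'
from h import *
t=cv2.imread('pics/p_t.png');s=cv2.imread('pics/p_s.png');s0=cv2.imread('pics/scene0.png')
for z,p in((.145,(.4451,.1576)),(.08,(.4441,.1582))): print(proj('scene',[*p,z]),proj('top',[*p,z]))
print('lid top',green('top',t,(280,180,65,65),.145)); print('lid sc',green('scene',s,(285,183,55,28),.145,(65,80,30)))
print('tin s0',green('scene',s0,(285,205,55,50),.08))
hs=cv2.cvtColor(s,cv2.COLOR_BGR2HSV)
def ext(n,im,rows,c0,c1):
    g=cv2.cvtColor(im,cv2.COLOR_BGR2HSV)
    for r in rows:
        k=np.where(cv2.inRange(g[r:r+1,c0:c1],(60,40,20),(100,255,255))[0])[0]
        print(n,r,(k.min()+c0,k.max()+c0,(k.min()+k.max())/2+c0) if len(k) else None)
ext('s0 tin',s0,range(214,234,4),280,345); ext('lid',s,range(190,208,3),280,345); ext('tin',s,range(216,230,4),280,345)
E
```

```text
[311.59624537 196.08931331] [307.76039327 214.82487082]
[311.80710939 216.7237888 ] [308.4062168  218.32662206]
lid top (array([0.434 , 0.1564]), np.float64(0.0511), array([426.3, 154.8]), 52.0)
lid sc (array([0.4856, 0.1744]), np.float64(0.0277), array([486.1, 175.6]), 34.0)Traceback (most recent call last):
  File "<stdin>", line 5, in <module>
  File "h.py", line 11, in green
    c=max(cv2.findContours(m,cv2.RETR_EXTERNAL,cv2.CHAIN_APPROX_NONE)[0],key=cv2.contourArea)
ValueError: max() iterable argument is empty
```

>>> move_arm --moves '[{"delta_pos": [-0.0007, 0, 0.004], "turn": 0, "jaw": 0.01}, {"delta_pos": [-0.0007, 0, 0.012], "turn": 0, "jaw": 0.01}, {"delta_pos": [-0.0007, 0, 0.022], "turn": 0, "jaw": 0.01}, {"delta_pos": [-0.0007, 0, 0.032], "turn": 0, "jaw": 0.01}, {"delta_pos": [-0.0007, 0, 0.039], "turn": 0, "jaw": 0.01}, {"delta_pos": [-0.0007, 0, 0.042], "turn": 0, "jaw": 0.01}, {"delta_pos": [-0.0007, 0, 0.0435], "turn": 0, "jaw": 0.01}, {"delta_pos": [-0.0007, 0, 0.0455], "turn": 0, "jaw": 0.01}, {"delta_pos": [-0.0007, 0, 0.0475], "turn": 0, "jaw": 0.01}]'

```text
t: 8.18
ee_pos: [0.4444, 0.1582, 0.1233]
orientation: [[1.0, -0.0, 0.001], [-0.0, -1.0, 0.0], [0.001, -0.0, -1.0]]
contact_force: [-0.4, -0.3, -2.0]
width: 0.0191
grasp_force: 40.0
```

```bash
python3 st.py
```

```text
8.175 [0.4444 0.1582 0.1233] [[1.0, -0.0, 0.001], [-0.0, -1.0, 0.0], [0.001, -0.0, -1.0]] [-0.4  -0.28 -1.97] 0.0191 39.99927341938019 [ 0.27 -0.26  1.74  0.    1.66  1.84]
```

>>> move_arm --moves '[{"delta_pos": [0, 0, 0.0015], "turn": 0, "jaw": 0.01}, {"delta_pos": [0, 0, 0.003], "turn": 0, "jaw": 0.01}, {"delta_pos": [0, 0, 0.0045], "turn": 0, "jaw": 0.01}, {"delta_pos": [0, 0, 0.0045], "turn": 0, "jaw": 0.01}]'

```text
t: 8.68
ee_pos: [0.4442, 0.1582, 0.1185]
orientation: [[1.0, -0.0, -0.0], [-0.0, -1.0, -0.0], [-0.0, 0.0, -1.0]]
contact_force: [0.1, 0.8, -2.7]
width: 0.0194
grasp_force: 40.0
```

Inside the mouth and unobstructed (force unchanged). Down to the rim.

>>> move_arm --moves '[{"delta_pos": [0, 0, 0.001], "turn": 0, "jaw": 0.01}, {"delta_pos": [0, 0, 0.0025], "turn": 0, "jaw": 0.01}, {"delta_pos": [0, 0, 0.004], "turn": 0, "jaw": 0.01}, {"delta_pos": [0, 0, 0.005], "turn": 0, "jaw": 0.01}, {"delta_pos": [0, 0, 0.005], "turn": 0, "jaw": 0.01}]'

```text
t: 9.3
ee_pos: [0.4442, 0.1582, 0.1135]
orientation: [[1.0, -0.0, -0.0], [-0.0, -1.0, -0.0], [-0.0, 0.0, -1.0]]
contact_force: [-0.0, 0.0, -3.4]
width: 0.0191
grasp_force: 40.0
```

>>> move_arm --moves '[{"delta_pos": [0, 0, 0.0005], "turn": 0, "jaw": 0.01}, {"delta_pos": [0, 0, 0.001], "turn": 0, "jaw": 0.01}, {"delta_pos": [0, 0, 0.0015], "turn": 0, "jaw": 0.01}, {"delta_pos": [0, 0, 0.0015], "turn": 0, "jaw": 0.01}]'

```text
t: 9.8
ee_pos: [0.4443, 0.1582, 0.1124]
orientation: [[1.0, -0.0, 0.0], [-0.0, -1.0, 0.0], [0.0, -0.0, -1.0]]
contact_force: [-1.0, -0.3, -1.5]
width: 0.019
grasp_force: 40.0
```

>>> move_arm --moves '[{"delta_pos": [0, 0, 0.0005], "turn": 0, "jaw": 0.01}, {"delta_pos": [0, 0, 0.001], "turn": 0, "jaw": 0.01}, {"delta_pos": [0, 0, 0.001], "turn": 0, "jaw": 0.01}]'

```text
t: 10.18
ee_pos: [0.4443, 0.1582, 0.1123]
orientation: [[1.0, -0.0, 0.001], [-0.0, -1.0, 0.0], [0.001, -0.0, -1.0]]
contact_force: [-3.7, -0.3, 4.5]
width: 0.0195
grasp_force: 40.0
```

>>> move_arm --moves '[{"delta_pos": [0, 0, -0.0008], "turn": 0, "jaw": 0.015}, {"delta_pos": [0, 0, -0.0012], "turn": 0, "jaw": 0.03}, {"delta_pos": [0, 0, -0.0015], "turn": 0, "jaw": 0.05}, {"delta_pos": [0, 0, -0.002], "turn": 0, "jaw": 0.07}, {"delta_pos": [0, 0, -0.002], "turn": 0, "jaw": 0.07}, {"delta_pos": [0, 0, -0.002], "turn": 0, "jaw": 0.07}, {"delta_pos": [0, 0, -0.002], "turn": 0, "jaw": 0.07}]'

```text
t: 11.05
ee_pos: [0.4443, 0.1582, 0.1131]
orientation: [[1.0, -0.0, 0.0], [-0.0, -1.0, 0.0], [0.0, -0.0, -1.0]]
contact_force: [0.2, 0.4, 0.1]
width: 0.0697
grasp_force: 0.0
```

```bash
python3 st.py; python3 - <<'E'
from h import *
t=eyes.read_camera('top');s=eyes.read_camera('scene')
cv2.imwrite('pics/q1.png',np.hstack([cv2.resize(t[160:280,260:370],None,fx=3,fy=3,interpolation=2),cv2.resize(s[140:260,250:370],None,fx=3,fy=3,interpolation=2)]))
for z in(.0,.075,.087,.111,.137): print(z,[(250,140)+0*proj('scene',[.4442,.1582,z]),(proj('scene',[.4442,.1582,z])-[250,140])*3+[330,0]][1].round(1))
E
```

```text
11.05 [0.4443 0.1582 0.1131] [[1.0, -0.0, 0.0], [-0.0, -1.0, 0.0], [0.0, -0.0, -1.0]] [0.19 0.42 0.12] 0.0697 0.0 [ 0.27 -0.25  1.75  0.    1.64  1.84]
0.0 [515.9 302.3]
0.075 [515.4 234.8]
0.087 [515.3 223.6]
0.111 [515.2 201.2]
0.137 [515.  176.4]
```

View pics/q1.png

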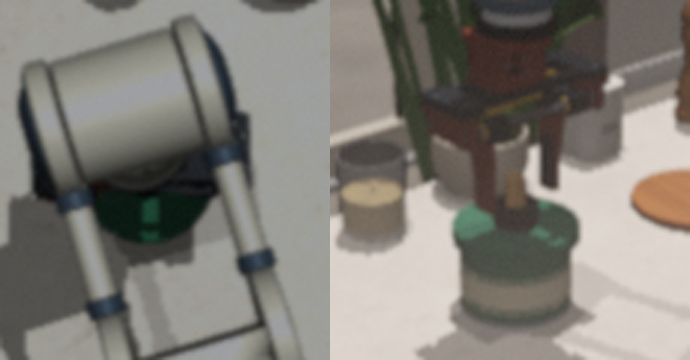

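The lids are home on the tin: plate level and centred at crop column ~516, knob top at ~(515,174) as predicted, and the fingers are free. Next, the collar.

>>> move_arm --moves '[{"delta_pos": [0, 0, 0.005], "turn": 0, "jaw": 0.07}, {"delta_pos": [0, 0, 0.012], "turn": 0, "jaw": 0.07}, {"delta_pos": [0, 0, 0.018], "turn": 0, "jaw": 0.07}, {"delta_pos": [0, 0, 0.0225], "turn": 0, "jaw": 0.07}, {"delta_pos": [0, 0, 0.0225], "turn": 0, "jaw": 0.06}, {"delta_pos": [0, 0, 0.0225], "turn": 0, "jaw": 0.05}, {"delta_pos": [0, 0, 0.0225], "turn": 0, "jaw": 0.04}, {"delta_pos": [0, 0, 0.0225], "turn": 0, "jaw": 0.035}, {"delta_pos": [0, 0, 0.0225], "turn": 0, "jaw": 0.035}, {"delta_pos": [0, 0, 0.0225], "turn": 0, "jaw": 0.035}, {"delta_pos": [0, 0, 0.0225], "turn": 0, "jaw": 0.035}]' --force 40

```text
t: 12.52
ee_pos: [0.4444, 0.1582, 0.0909]
orientation: [[1.0, -0.0, 0.001], [-0.0, -1.0, 0.0], [0.001, -0.0, -1.0]]
contact_force: [-0.6, -0.4, 3.0]
width: 0.0429
grasp_force: 40.0
```

Gripped on the collar (43 mm). Now I raise it slowly.

>>> move_arm --moves '[{"delta_pos": [0, 0, -0.002], "turn": 0, "jaw": 0.035}, {"delta_pos": [0, 0, -0.006], "turn": 0, "jaw": 0.035}, {"delta_pos": [0, 0, -0.014], "turn": 0, "jaw": 0.035}, {"delta_pos": [0, 0, -0.024], "turn": 0, "jaw": 0.035}, {"delta_pos": [0, 0, -0.036], "turn": 0, "jaw": 0.035}, {"delta_pos": [0, 0, -0.05], "turn": 0, "jaw": 0.035}, {"delta_pos": [0, 0, -0.065], "turn": 0, "jaw": 0.035}, {"delta_pos": [0, 0, -0.08], "turn": 0, "jaw": 0.035}, {"delta_pos": [0, 0, -0.093], "turn": 0, "jaw": 0.035}, {"delta_pos": [0, 0, -0.1], "turn": 0, "jaw": 0.035}, {"delta_pos": [0, 0, -0.102], "turn": 0, "jaw": 0.035}, {"delta_pos": [0, 0, -0.102], "turn": 0, "jaw": 0.035}]'

```text
t: 14.02
ee_pos: [0.4441, 0.1582, 0.1923]
orientation: [[1.0, -0.0, -0.001], [-0.0, -1.0, -0.0], [-0.001, 0.0, -1.0]]
contact_force: [0.3, 0.1, -1.9]
width: 0.0433
grasp_force: 40.0
```

>>> move_arm --moves '[{"delta_pos": [0, 0, 0], "turn": 0, "jaw": 0.035}, {"delta_pos": [0, 0, 0], "turn": 0, "jaw": 0.035}, {"delta_pos": [0, 0, 0], "turn": 0, "jaw": 0.035}, {"delta_pos": [0, 0, 0], "turn": 0, "jaw": 0.035}]'

```text
t: 14.52
ee_pos: [0.4442, 0.1582, 0.1925]
orientation: [[1.0, -0.0, -0.0], [-0.0, -1.0, -0.0], [-0.0, 0.0, -1.0]]
contact_force: [0.3, 0.7, -1.8]
width: 0.0434
grasp_force: 40.0
```

```bash
python3 st.py; python3 - <<'E'
from h import *
s=eyes.read_camera('scene')
cv2.imwrite('pics/r1.png',cv2.resize(s[110:270,230:390],None,fx=3.5,fy=3.5,interpolation=2))
E
```

```text
14.525 [0.4442 0.1582 0.1925] [[1.0, -0.0, -0.0], [-0.0, -1.0, -0.0], [-0.0, 0.0, -1.0]] [ 0.27  0.65 -1.78] 0.0434 39.999596793204546 [ 0.27 -0.26  1.62 -0.    1.79  1.84]
```

View pics/r1.png

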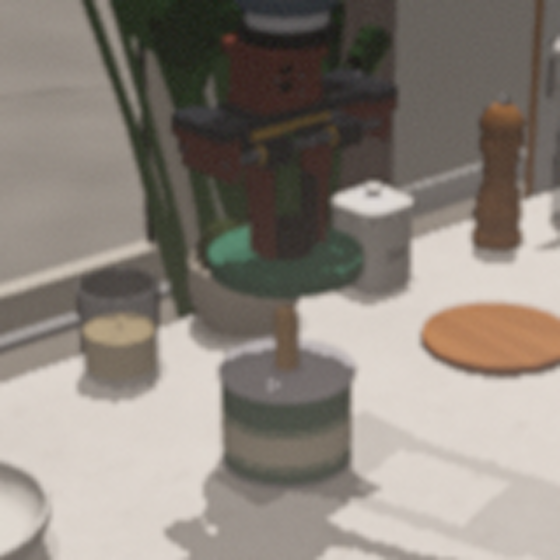

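The outer lid is held level at crop (285,260). The inner lid is flat and closed on the tin at (287,370), with its knob below the raised lid. Everything else stands where it was.

```bash
python3 -c "
from plant import env
print(env.finish_job())"
```

```text
the job is handed in; nothing more can be done
None
```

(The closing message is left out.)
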